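# Fit the bench mill's bayonet lid and hold it at the half-way pulse position

### The arm

A 6-joint arm with a two-finger parallel gripper is mounted at the origin on the work surface. World frame = base frame: x ahead of the robot, y to its left, z up, the work surface at z = 0. Lengths are in mm, angles in degrees, forces in N, time in s.
With the tool pointing down it reaches from about 300 to 850 mm from the base axis. Payload 4.2 kg.
Tool frame: the origin (TCP) lies at the centre of the arm's flange, where the gripper is bolted on; the fingertips stand 191 mm ahead of it and the grasp point (between the pads) lies 172 mm ahead of it; z points along the fingers, y is the direction in which the jaws open and shut (so a half turn about z gives the same grasp; the last joint's range is limited). The gripper opens to 91 mm and grips with 3 to 60 N. Pads are 32 mm wide; open, the fingers measure 118 mm over their backs; the gripper's body (76 mm by 178 mm) begins 60 mm behind the grasp point.
Start: joints at [71.219, 18.312, 89.639, -0, 72.044, -1.146], TCP at [174.2, 547.976, 404.776] pointing down, gripper open.
Joint ranges: [-177.97, 177.97], [-48.28, 115.42], [12.27, 149.76], [-77.06, 257.06], [2.81, 150.46], [-146.56, 146.56]. Speed limits (degrees/s): [147.25, 147.25, 180, 180, 180, 180].

### API

Orientations are given as [roll, pitch, yaw] about the fixed x, y, z axes, in that order (R = Rz(yaw) Ry(pitch) Rx(roll)).
In Python, from workcell import status, vision, ticket gives the robot as it stands.
- The arm moves only by the shell command python3 -m jog 'ROWS' [FORCE]. ROWS is JSON, a list of rows, each a list of 7 numbers: the finger opening in m, from 0 to 0.0912, then the shift along the tool's x, y, z in m, then the turn, a rotation vector about the tool's x, y, z in rad. A call has 1 to 12 rows; each row shifts and turns the commanded pose from where the row before left it, along the tool's axes as they then stand; what a row does not reach is not made up. A row lasts 1/8 s, in which the tool goes at most 62.5 mm and 10.7 degrees, less where a joint would pass 70% of its speed; a pose out of reach is approached as far as the arm can. A call with a gripper value outside its range is refused whole. The fingers move at their own pace and stop on an object; FORCE is the grip in N (left out, the last holds). Time passes only in rows, so rows that do not move let the fingers close. It gives the time, the measured TCP pose, the force and the opening at its end, in the units of the state.
- status.state(): the state, without advancing time (a new reading comes with each control period).
- vision.grab_frame(name): name is "scene" or "side" or "wrist"; returns a dict with "color" (420x560x3 uint8, blue, green, red), "depth" (420x560 float32, mm along the optical axis (not along the pixel's ray), 0 where there is no reading), "fov_y" (degrees; the focal length in pixels is half the picture's height over the tangent of half this angle, whatever the lens; pixels are square), "cx", "cy" (the principal point, pixels), "k1" (the pictures are not rectified: a ray, as slopes to the right and down, at radius r is drawn at 1 + k1 r^2 times it, then the intrinsics apply), "pose" (4x4, takes a point from camera to world coordinates). Camera axes: x right, y down, z forward; pixel columns grow to the right and rows downward; lengths in mm; the calibration is good to about 2 mm. A picture is of the moment at which its call begins.
- ticket.job_done(): hands the job in, once; it reports no verdict.
Trained networks look in the newest picture that a camera, given by its name, has taken for a name from the list of things; names that differ only in an ending like _2 or _b are one class to them, and where a whole thing is asked for, a point or a joint stands for the part that bears it (a point fixed in the world has none). Each returns a list of dicts, best first, with "p" (0 to 1); they miss things now and then, are a little off and sometimes report something else, mostly with a low value. They report only what shows in the picture. A call takes as long as a camera call. They do not tell look-alikes from the thing itself.
- vision.find_in(camera, label): "location" ([x, y, z] in mm, in world coordinates, good to about 4 mm: the middle of the surface that is visible of it).
- vision.silhouettes(camera, label): "pixels" (420x560 bool, what is visible of it).
The state is a dict: "time_s": time; "qpos": joint angles; "qvel": joint speeds; "effort": joint torques, N m; "ee_pos": TCP position; "ee_rot": TCP orientation; "force": force on the tool from outside, world axes, zero at the start; "torque": the same for the moment, N m; "gripper_width": finger opening in mm.
Only numpy, scipy, OpenCV 4.12 (cv2) and the standard library are available. Lean on these libraries where they do the work, as an engineer would, in place of code of your own. Each camera call takes 0.05 s, during which the arm holds its last target.

### The job

Make the seed mill on the bakery bench ready and give it a pulse: swing its carry handle over and down to its side rest until it clicks home, then set the lid into the mouth with its two ears down through the two notches. Turn the lid clockwise half way through its quarter turn, to the pulse mark, without letting it reach the lock click at the end, and finish while still holding it there against its return spring, with nothing else on the bench disturbed.

Things in the scene. Friction and masses are not known exactly. Their poses are not given: they have to be found in the camera images.
- mill: Bench seed mill, heavy, immovable: grey motor base 150 x 150 mm, 65 mm high, a steel drum 116 mm across up to 132 mm, a bayonet collar 112 mm across, its rim at 146 mm. Origin: centre of its underside, z up. x axis along the two notches and the handle's hinge line; the handle lies down on the -y side, the switch panel is on +y.
- mill_mouth (a point): On the mill's axis, 124 mm above the bench: the lid's origin lies here when the lid is fully home, its ears on the collar's ledge (132 mm up). Axes as the mill's. The collar's lip (140 to 146 mm up, 80 mm clear across inside) covers a circular slot 8 mm high and 101 mm across, in which the ears turn.
- notch (a point): Middle of the +x notch in the collar's lip, at rim height, 45 mm from the axis; the other notch is opposite, on -x. Each is 16 mm wide at its inner edge, 21 mm at its outer. The ears drop through them and then turn clockwise (seen from above) under the lip; anticlockwise is blocked.
- pulse_mark (a point): The broad dark mark on the collar's rim 45 degrees clockwise (from above) of the +x notch: half way, where the end of the lid's grip bar must point. The same on the opposite side. Thinner marks: at the notches, and at 90 degrees (lock).
- handle_grip (a point): Centre of the carry handle's rubber grip, a round bar 14 mm thick and 100 mm long parallel to the mill's x axis, 115 mm from the hinge line; its flat side arms are 143 mm apart. The bar is round and may turn in the fingers as the handle swings.
- handle_hinge (a point): Middle of the handle's hinge line, on the mill's axis 118 mm above the bench; the hinge line is parallel to the mill's x axis.
- handle (a joint): Carry handle's angle, rad: 0 upright over the mouth, growing as it swings down to the mill's -y side, stop at 1.70. The stiff pivot (1 N at the grip) keeps it where it is left. From 1.3 to 1.5 a sprung detent resists (push about 3 to 4 N at the grip); past it the handle sits home at 1.66 to 1.70. At q the grip lies 115 mm x sin q towards -y and 115 mm x cos q above the hinge.
- lid: The lid, about 0.15 kg, lying upright on the bench. Origin: centre of its underside. Rubber plug 62 mm across (z 0 to 8 mm), aluminium disc 76 mm across (z 8 to 14), two ears on the disc 12 mm wide, out to 47.5 mm both ways along the lid's x, and a black upright grip bar 62 mm long along x, 14 mm thick along y, z = 14 to 52. Same after half a turn.
- pulse_ring (a joint): Angle, rad, of the sprung switch ring hidden in the collar, 0 at rest. The ears meet it after about 0.12 rad of clockwise turn and push it, so it reads the lid's turn less 0.12. Return torque 0.06 N m at 0, 0.15 N m at 0.8. Lid at 45 degrees: about 0.67. The lock catch resists from about 0.95, has clicked at about 1.42; stop 1.5.
- cup: Open steel cup, 72 mm across, 55 mm high; a bystander. Origin: centre of its underside.
- jar: Amber glass jar with steel cap, 70 mm across, 95 mm high; a bystander. Origin: centre of its underside.
- loaf: Tin loaf, about 180 x 96 x 92 mm, long along its x; a bystander. Origin: centre of its underside.
- brush: Wooden bench brush lying on the bench beyond the mill; a bystander. Origin: middle of its underside.
Mind the look-alikes: they are no part of the job. What is shaped like the lid but purple is not meant.

How it is judged:
By the outcome, as a careful person would: the job done as asked, in the order asked, and still so for the second after the job is handed in, while the arm keeps its last pose, push and grip.
It also fails if it takes over 64 s, if anything falls off the work surface, if the arm or the gripper's body presses on something with over 40 N, if the wrist force passes 120 N, or if a joint passes its speed limit or range.

## Working session

There is one attempt and no reset: what is moved stays moved. The work goes in short steps, Python scripts to look and compute and a shell command to move; the robot and the scene stay as the last step left them, time stands still between calls to the robot, and variables do not carry over. Pictures are saved under pics/ and viewed, and the job is handed in when it is done.

```bash
ls; mkdir -p pics; python3 - <<'E'
from workcell import status, vision
import cv2
print(status.state())
for n in ["scene","side","wrist"]:
    f=vision.grab_frame(n); cv2.imwrite(f"pics/a_{n}.png",f["color"]); print(n,f["fov_y"],f["cx"],f["cy"],f["k1"],f["pose"].round(3).tolist() if hasattr(f["pose"],'round') else f["pose"])
    for l in ["mill","lid","handle_grip","handle","notch","pulse_mark","mill_mouth","handle_hinge","cup","jar","loaf","brush"]:
        try:
            r=vision.find_in(n,l); print(l,[( [round(float(v)) for v in d["location"]],round(d["p"],2)) for d in r[:4]])
        except Exception as e: print(l,e)
E
```

```text
pics
{'time_s': 0.0, 'qpos': array([ 7.12216356e+01,  1.83513471e+01,  8.97035728e+01, -4.21950561e-04,
        7.20433957e+01, -1.14604316e+00]), 'qvel': array([ 0.07611466,  0.02797359,  0.01638871, -0.08556809, -0.01818546,
        0.03195529]), 'effort': array([ 7.14693779e-04, -4.12464774e+01, -2.31978697e+01,  7.29591586e-02,
        4.55323874e-02, -1.66008285e-04]), 'ee_pos': array([174.12413746, 547.84141909, 403.94213576]), 'ee_rot': array([-1.79901696e+02, -1.56530592e-03,  1.62367808e+02]), 'force': array([ 0.15894844, -0.63761095,  0.85809483]), 'torque': array([0.03144731, 0.03094421, 0.01735581]), 'gripper_width': 91.22712571572258}
scene 42.20636475433874 284.4749255608751 220.62104636951017 -0.2242811541508757 [[0.609, 0.586, -0.535, 1266.998], [0.793, -0.44, 0.422, -641.196], [0.012, -0.681, -0.732, 1157.417], [0.0, 0.0, 0.0, 1.0]]
mill []
lid [([340, 198, 17], 0.94), ([492, 222, 23], 0.72)]
handle_grip [([537, -51, 211], 0.87), ([543, -70, 92], 0.74)]
handle [([535, -48, 212], 0.83)]
notch [([545, -72, 92], 0.67)]
pulse_mark [([548, -69, 89], 0.98)]
mill_mouth [([5
[... 426 characters left out ...]
19, 14], 0.9), ([326, 195, 14], 0.69)]
handle_grip [([516, -46, 229], 0.64)]
handle []
notch [([503, -82, 99], 0.86)]
pulse_mark [([507, -80, 104], 0.58)]
mill_mouth [([505, -81, 100], 0.65)]
handle_hinge [([498, -86, 103], 0.77), ([634, 188, 35], 0.37)]
cup [([633, 194, 36], 0.83)]
jar [([616, -419, 87], 0.95)]
loaf [([407, -450, 88], 0.66)]
brush [([729, 54, 17], 0.59)]
wrist 68.25203069007979 285.87812862641624 210.19803556336547 -0.06728487574055741 [[0.304, 0.916, 0.264, 99.079], [0.953, -0.292, -0.084, 571.422], [0.0, 0.277, -0.961, 384.544], [0.0, 0.0, 0.0, 1.0]]
mill []
lid []
handle_grip []
handle []
notch []
pulse_mark []
mill_mouth []
handle_hinge []
cup []
jar []
loaf []
brush []
```

View pics/a_scene.png

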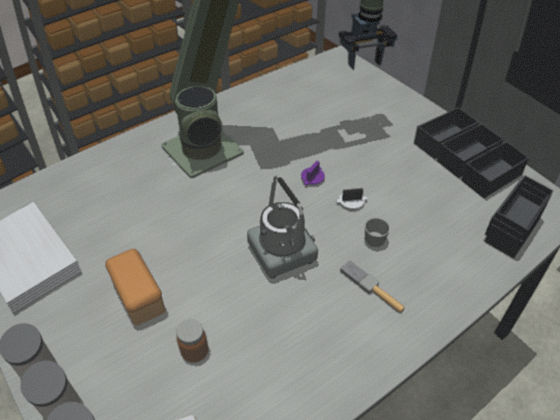

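View pics/a_side.png

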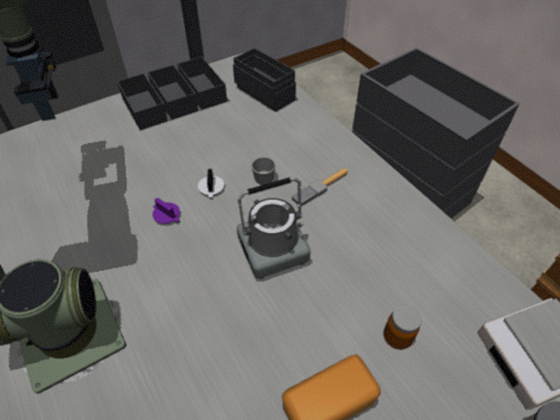

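```bash
cat > h.py <<'E'
import numpy as np, cv2
from workcell import status, vision
from scipy.spatial.transform import Rotation as R
def cloud(f):
    d=f["depth"]; H,W=d.shape; F=H/2/np.tan(np.radians(f["fov_y"]/2))
    v,u=np.mgrid[:H,:W].astype(float)
    K=np.array([[F,0,f["cx"]],[0,F,f["cy"]],[0,0,1]])
    p=cv2.undistortPoints(np.stack([u.ravel(),v.ravel()],1).reshape(-1,1,2),K,np.array([f["k1"],0,0,0,0])).reshape(H,W,2)
    P=np.dstack([p*d[...,None],d]); T=np.asarray(f["pose"])
    W_=P@T[:3,:3].T+T[:3,3]; W_[d<=0]=np.nan
    return W_
def proj(f,X):
    T=np.asarray(f["pose"]); X=np.atleast_2d(X); Pc=(X-T[:3,3])@T[:3,:3]
    H=f["depth"].shape[0]; F=H/2/np.tan(np.radians(f["fov_y"]/2))
    s=Pc[:,:2]/Pc[:,2:]; r2=(s**2).sum(1,keepdims=True); s=s*(1+f["k1"]*r2)
    return s*F+[f["cx"],f["cy"]]
def crop(f,c,h,s,name):
    u,v=int(c[0]),int(c[1]); im=f["color"][max(0,v-h):v+h,max(0,u-h):u+h]
    cv2.imwrite(name,cv2.resize(im,None,fx=s,fy=s,interpolation=cv2.INTER_CUBIC))
E
python3 - <<'E'
from h import *
for n in ["scene","side"]:
    f=vision.grab_frame(n); P=cloud(f)
    m=np.linalg.norm(P[...,:2]-[520,-75],axis=-1)<160
    Q=P[m]; print(n,len(Q))
    b=Q[(Q[:,2]<20)&(Q[:,2]>-20)]; print("table z",np.median(b[:,2]))
    for lo,hi in [(55,75),(125,155),(200,260)]:
        q=Q[(Q[:,2]>lo)&(Q[:,2]<hi)]; print(lo,hi,len(q),q.mean(0).round(1) if len(q) else '',q.min(0).round() if len(q) else '',q.max(0).round() if len(q) else '')
        if len(q)>5: print(cv2.minAreaRect(q[:,:2].astype(np.float32)))
    q=Q[(Q[:,2]>140)&(Q[:,2]<155)]
    A=np.c_[2*q[:,:2],np.ones(len(q))]; s=np.linalg.lstsq(A,(q[:,:2]**2).sum(1),rcond=None)[0]; print("circ",s[:2],np.sqrt(s[2]+s[0]**2+s[1]**2))
    crop(f,proj(f,[520,-75,130])[0],60,5,f"pics/b_{n}.png")
    crop(f,proj(f,[485,220,15])[0],40,7,f"pics/bl_{n}.png")
E
```

```text
scene 9244
table z 0.5314912890887626
55 75 1100 [543.2 -80.7  64.6] [ 433. -143.   55.] [600.  19.  75.]
((518.4073486328125, -56.94281768798828), (153.86741638183594, 149.75457763671875), 79.86163330078125)
125 155 1017 [516.2 -64.4 140.3] [ 441. -126.  125.] [591.  12. 155.]
((520.6638793945312, -62.11967468261719), (114.37504577636719, 129.3160400390625), 36.08567428588867)
200 260 290 [525.9 -45.5 231.6] [444. -66. 200.] [594. -26. 244.]
((519.7804565429688, -43.80101776123047), (17.877971649169922, 152.17135620117188), 79.41055297851562)
circ [516.83045785 -57.67479493] 51.54816408815543
side 10923
table z 0.19375829277765888
55 75 1209 [493.9 -91.4  64.4] [ 430. -141.   55.] [589.  22.  75.]
((512.5995483398438, -61.08418273925781), (146.52566528320312, 148.12466430664062), 78.6895980834961)
125 155 1335 [511.7 -63.2 140.3] [ 442. -126.  125.] [584.  10. 155.]
((515.2748413085938, -62.24644470214844), (113.69908905029297, 123.57027435302734), 37.1915168762207)
200 260 397 [514.4 -45.6 232.2] [444. -67. 201.] [588. -29. 242.]
((516.073486328125, -44.51707458496094), (19.849504470825195, 146.81259155273438), 79.22956848144531)
circ [513.86204592 -59.8919373 ] 49.94794293486806
```

View pics/b_scene.png

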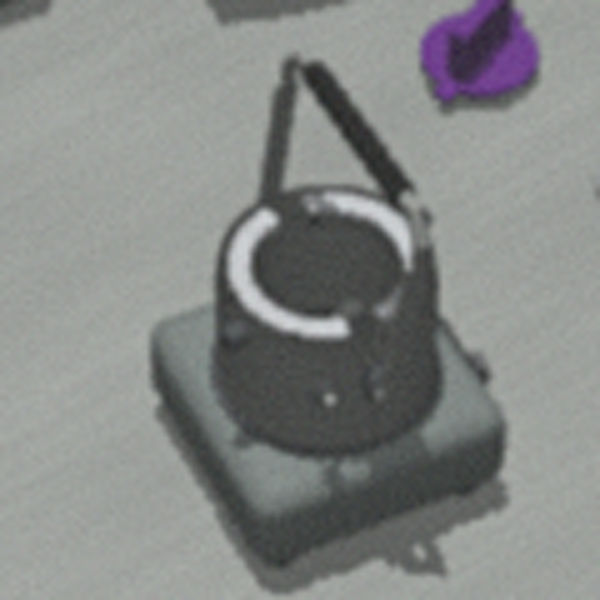

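View pics/b_side.png

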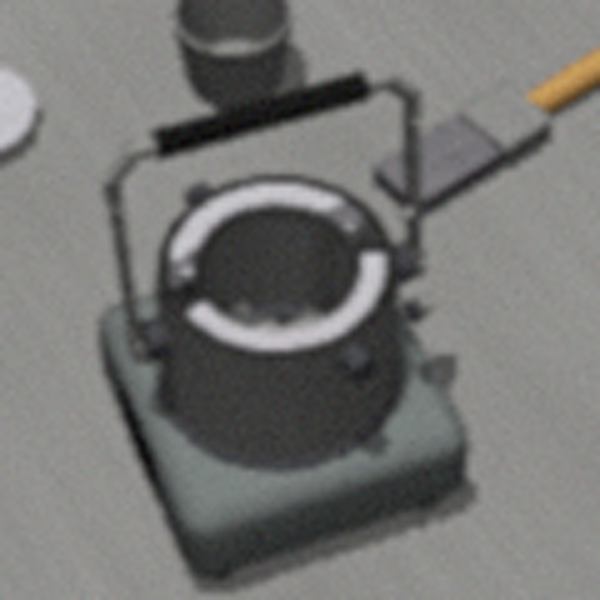

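View pics/bl_scene.png

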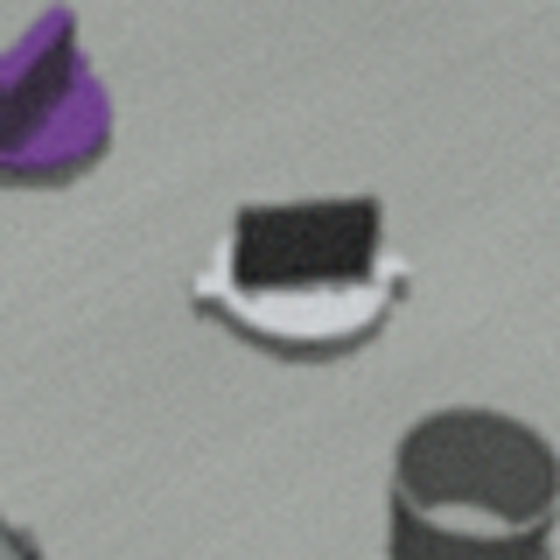

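View pics/bl_side.png

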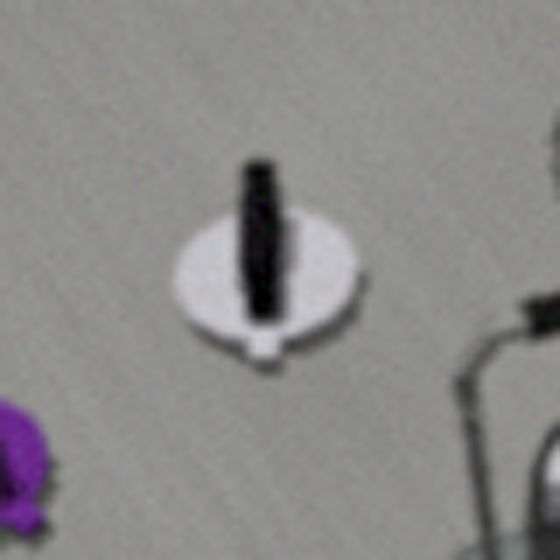

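```bash
cat >> h.py <<'E'
def plan(pos,yaw,roll=180,pitch=0,cur=None):
    s=status.state(); R0=R.from_euler('xyz',s["ee_rot"],degrees=True); R1=R.from_euler('xyz',[roll,pitch,yaw],degrees=True)
    d=R0.inv().apply(np.array(pos)-s["ee_pos"])/1000; r=(R0.inv()*R1).as_rotvec()
    print("t",s["time_s"],"from",s["ee_pos"].round(1),s["ee_rot"].round(2),"F",s["force"].round(1),"w",round(s["gripper_width"],1))
    print("tool delta m",d.round(4),"rotvec",r.round(4),"rows>=",max(np.linalg.norm(d)/.0625,np.degrees(np.linalg.norm(r))/10.7))
E
python3 -c "
from h import *
plan([515,-59,460],169.4)"
```

```text
t 2.05 from [174.2 548.  404.8] [180.     0.   162.37] F [-0.5  0.8 -0.5] w 91.2
tool delta m [-0.5087 -0.4752 -0.0553] rotvec [ 0.      0.     -0.1228] rows>= 11.172595624190581
```

```bash
python3 -m jog '[[0.0912,-0.0424,-0.0396,-0.0046,0,0,0],[0.0912,-0.0424,-0.0396,-0.0046,0,0,0],[0.0912,-0.0424,-0.0396,-0.0046,0,0,0],[0.0912,-0.0424,-0.0396,-0.0046,0,0,0],[0.0912,-0.0424,-0.0396,-0.0046,0,0,0],[0.0912,-0.0424,-0.0396,-0.0046,0,0,0],[0.0912,-0.0424,-0.0396,-0.0046,0,0,0],[0.0912,-0.0424,-0.0396,-0.0046,0,0,0],[0.0912,-0.0424,-0.0396,-0.0046,0,0,0],[0.0912,-0.0424,-0.0396,-0.0046,0,0,0],[0.0912,-0.0424,-0.0396,-0.0046,0,0,0],[0.0912,-0.0424,-0.0396,-0.0046,0,0,-0.12]]'; python3 - <<'E'
from h import *
plan([515,-59,460],169.4)
f=vision.grab_frame("wrist"); cv2.imwrite("pics/c_wrist.png",cv2.resize(f["color"],(800,600)))
plan([515,-59,460],169.4)
P=cloud(f)
Q=P[np.linalg.norm(P[...,:2]-[515,-59],axis=-1)<160]
for lo,hi in [(58,75),(140,152),(215,260)]:
    q=Q[(Q[:,2]>lo)&(Q[:,2]<hi)]; print(lo,hi,len(q),q.mean(0).round(1),cv2.minAreaRect(q[:,:2].astype(np.float32)))
q=Q[(Q[:,2]>142)&(Q[:,2]<150)]
for i in range(3):
    A=np.c_[2*q[:,:2],np.ones(len(q))]; s=np.linalg.lstsq(A,(q[:,:2]**2).sum(1),rcond=None)[0]; r=np.sqrt(s[2]+s[0]**2+s[1]**2);print("circ",s[:2],r)
    rr=np.linalg.norm(q[:,:2]-s[:2],axis=1); q=q[(rr>36)&(rr<60)]
E
```

```text
time_s: 3.55
ee_pos: [515.7, -60.9, 460.3]
ee_rot: [180.0, 0.0, 169.4]
force: [0.8, 0.3, 0.6]
gripper_width: 90.8
t 3.55 from [515.7 -60.9 460.3] [1.7997e+02 4.0000e-02 1.6941e+02] F [0.8 0.3 0.6] w 90.8
tool delta m [0.0011 0.0018 0.0003] rotvec [0.0005 0.0008 0.0001] rows>= 0.03336594530722127
t 3.6 from [518.7 -65.8 460.3] [-179.7     0.34  169.43] F [ 4.6 -4.4  0.3] w 90.9
tool delta m [0.0049 0.006  0.0003] rotvec [-0.0053  0.0059  0.0005] rows>= 0.12448565003488749
58 75 4328 [487.8 -58.4  66. ] ((514.2864379882812, -57.893653869628906), (145.7597198486328, 145.90542602539062), 78.5931396484375)
140 152 4283 [512.9 -61.8 145.7] ((514.6568603515625, -57.86405944824219), (111.985595703125, 114.69825744628906), 38.54179763793945)
215 260 2795 [500.3 -40.2 236.1] ((517.5694580078125, -43.129547119140625), (13.615484237670898, 149.5816650390625), 79.07213592529297)
circ [515.5179479  -58.32381178] 49.51758984235931
circ [514.83380275 -58.2485763 ] 49.10431447492471
circ [514.83380275 -58.2485763 ] 49.10431447492471
```

View pics/c_wrist.png

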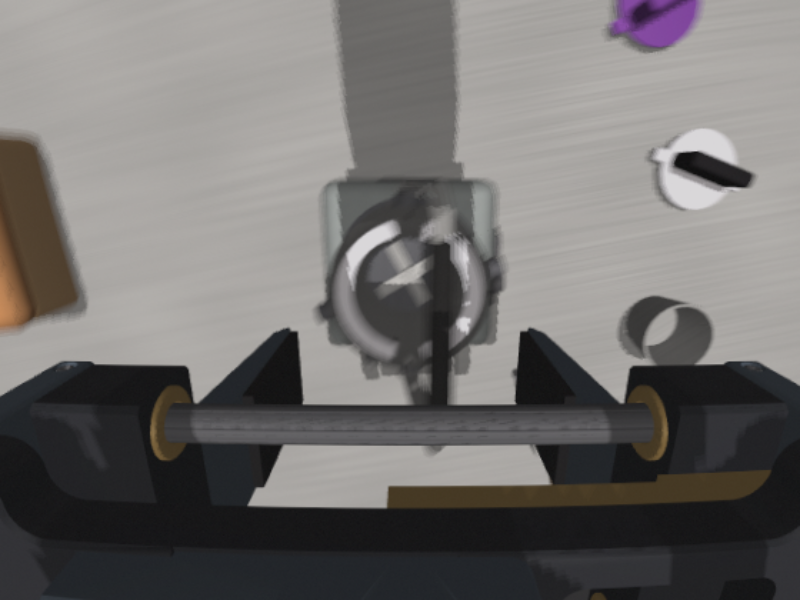

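```bash
python3 -m jog '[[0.0912,0.04,0,0.0,0,0,0],[0.0912,0,0,0,0,0,0],[0.0912,0,0,0,0,0,0]]'; python3 - <<'E'
from h import *
f=vision.grab_frame("wrist"); c=proj(f,[515,-58,100])[0]; print(c); crop(f,c,90,4,"pics/d_wrist.png")
for n in ["mill","handle","handle_grip","lid"]:
    print(n,[(np.round(d["location"]),round(d["p"],2)) for d in vision.find_in("wrist",n)])
P=cloud(f)
Q=P[np.linalg.norm(P[...,:2]-[515,-59],axis=-1)<160]
for lo,hi in [(58,75),(140,152),(215,260)]:
    q=Q[(Q[:,2]>lo)&(Q[:,2]<hi)]; print(lo,hi,len(q),q.mean(0).round(1),np.percentile(q[:,2],95),cv2.minAreaRect(q[:,:2].astype(np.float32)))
q=Q[(Q[:,2]>142)&(Q[:,2]<150)]
A=np.c_[2*q[:,:2],np.ones(len(q))]; s=np.linalg.lstsq(A,(q[:,:2]**2).sum(1),rcond=None)[0]; r=np.sqrt(s[2]+s[0]**2+s[1]**2);print("circ",s[:2],r)
E
```

```text
time_s: 3.98
ee_pos: [475.9, -51.4, 460.3]
ee_rot: [180.0, 0.1, 169.2]
force: [0.6, 0.3, 0.3]
gripper_width: 91.1
[286.92704452 226.67967953]
mill [(array([498., -52., 132.]), 0.7)]
handle [(array([488., -41., 239.]), 0.95)]
handle_grip [(array([488., -36., 236.]), 0.93), (array([738.,  43.,  19.]), 0.29)]
lid [(array([479., 224.,  15.]), 0.65), (array([333., 206.,  14.]), 0.64)]
58 75 4194 [480.6 -53.8  65.6] 71.74755711396433 ((513.8922729492188, -57.79315185546875), (145.3578338623047, 144.31332397460938), 79.06802368164062)
140 152 3628 [507.  -59.3 145.5] 147.0677584795375 ((514.7462158203125, -58.44879150390625), (111.5156021118164, 117.745361328125), 34.775455474853516)
215 260 2098 [496.3 -39.5 235.7] 239.1719532830445 ((504.74395751953125, -40.73649978637695), (13.603233337402344, 123.96171569824219), 79.21995544433594)
circ [513.21975285 -57.85375278] 48.64234676823521
```

View pics/d_wrist.png

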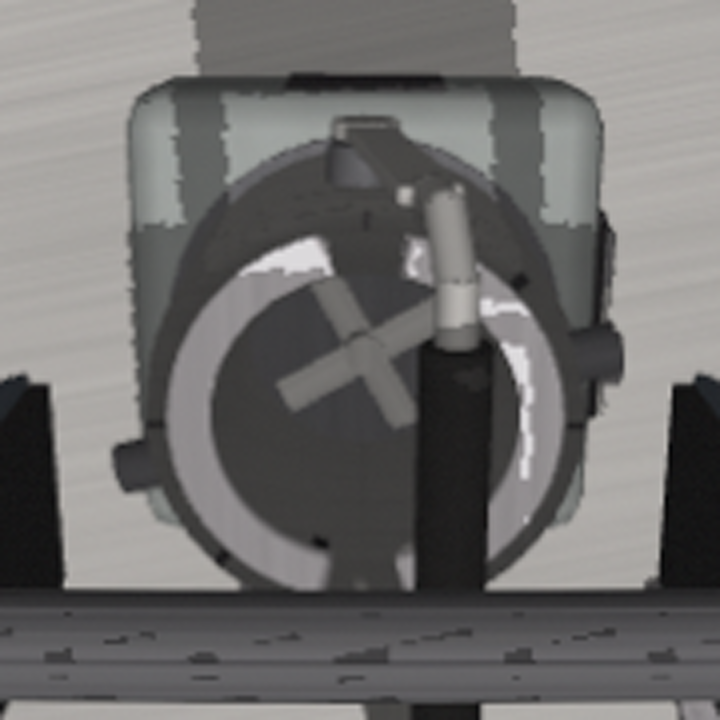

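```bash
python3 - <<'E'
import cv2,numpy as np
a=cv2.imread("pics/a_scene.png")[215:285,240:325]; b=cv2.imread("pics/a_side.png")[205:285,230:315]
w=cv2.imread("pics/d_wrist.png")[150:600,480:720]
o=[]
for i in (a,b,w):
    i=cv2.resize(i,(400,480),interpolation=cv2.INTER_CUBIC); o.append(np.clip(i.astype(float)*2.0,0,255).astype(np.uint8))
cv2.imwrite("pics/e.png",cv2.resize(np.hstack(o),(800,320)))
cv2.imwrite("pics/e2.png",np.hstack(o[:2]))
E
```

```text
(no output)
```

View pics/e2.png

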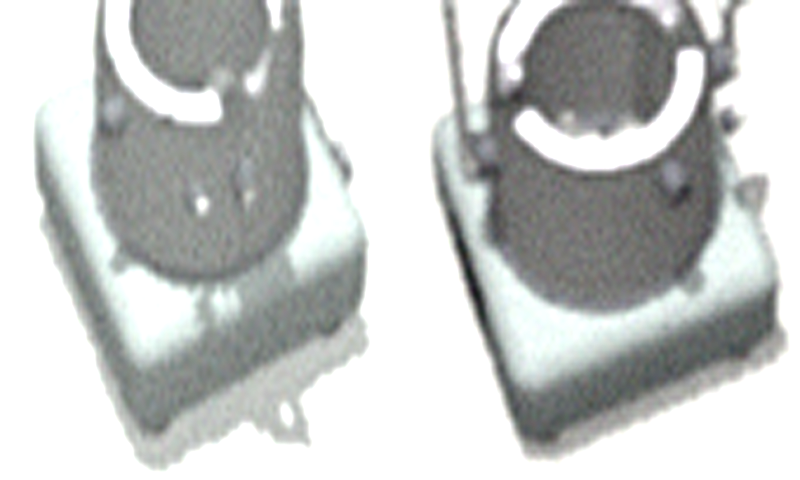

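View pics/e.png

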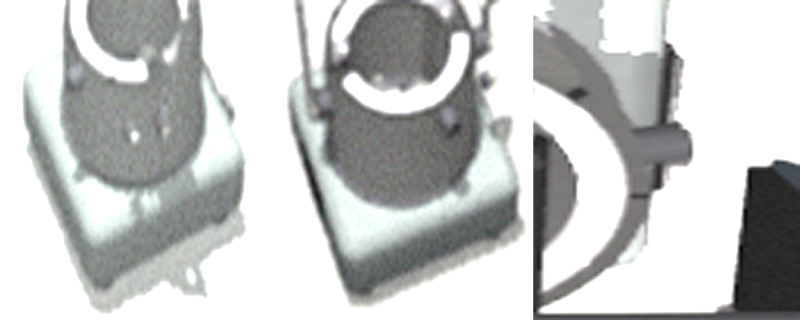

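```bash
python3 - <<'E'
from h import *
plan([517.6,-43.1,408],169.1)
q=np.r_[np.linspace(-.133,1.72,15)]
print(np.c_[q,np.r_[-115*np.diff(np.sin(q)),0],np.r_[-115*np.diff(np.cos(q)),0]].round(4))
E
```

```text
t 4.225 from [476.3 -51.4 459.9] [180.     0.   169.26] F [0.2 0.6 0.4] w 91.2
tool delta m [-0.0391  0.0159  0.0519] rotvec [0.0001 0.0001 0.0029] rows>= 1.0693458768352817
[[-1.33000e-01 -1.51760e+01 -1.01560e+00]
 [-6.00000e-04 -1.51773e+01  9.96100e-01]
 [ 1.31700e-01 -1.49131e+01  2.99030e+00]
 [ 2.64100e-01 -1.43880e+01  4.93230e+00]
 [ 3.96400e-01 -1.36113e+01  6.78790e+00]
 [ 5.28800e-01 -1.25964e+01  8.52490e+00]
 [ 6.61100e-01 -1.13612e+01  1.01127e+01]
 [ 7.93500e-01 -9.92730e+00  1.15236e+01]
 [ 9.25900e-01 -8.31960e+00  1.27329e+01]
 [ 1.05820e+00 -6.56650e+00  1.37195e+01]
 [ 1.19060e+00 -4.69850e+00  1.44661e+01]
 [ 1.32290e+00 -2.74830e+00  1.49596e+01]
 [ 1.45530e+00 -7.50000e-01  1.51915e+01]
 [ 1.58760e+00  1.26140e+00  1.51576e+01]
 [ 1.72000e+00  0.00000e+00  0.00000e+00]]
```

```bash
python3 -m jog '[[0.0912,-0.0195,0.008,0.015,0,0,0.003],[0.0912,-0.0196,0.008,0.018,0,0,0],[0.0912,0,0,0.019,0,0,0],[0.04,0,0,0,0,0,0],[0.0,0,0,0,0,0,0],[0.0,0,0,0,0,0,0],[0.0,0,0,0,0,0,0]]' 10
```

```text
time_s: 5.1
ee_pos: [517.2, -43.2, 408.7]
ee_rot: [180.0, 0.1, 169.1]
force: [0.4, -0.8, 0.3]
gripper_width: 54.0
```

```bash
python3 - <<'E'
from h import *
plan([517.6,-43.1,408],169.1)
E
```

```text
t 5.1 from [517.2 -43.2 408.7] [1.7999e+02 8.0000e-02 1.6906e+02] F [ 0.4 -0.8  0.3] w 54.0
tool delta m [-0.0004  0.0002  0.0007] rotvec [ 0.0002  0.0014 -0.0006] rows>= 0.012908915678140362
```

Fingers are slow (~90 mm/s); close further, then swing.

```bash
python3 -m jog '[[0.0,0,0,0,0,0,0],[0.0,0,0,0,0,0,0],[0.0,0,0,0,0,0,0],[0.0,0,0,0,0,0,0],[0.0,0,0,0,0,0,0]]' 10
```

```text
time_s: 5.72
ee_pos: [517.3, -43.1, 407.9]
ee_rot: [180.0, -0.0, 169.1]
force: [-0.0, 0.7, 0.6]
gripper_width: 13.5
```

```bash
python3 -m jog '[[0.0,0,-0.0152,-0.001,0,0,0],[0.0,0,-0.0152,0.001,0,0,0],[0.0,0,-0.0149,0.003,0,0,0],[0.0,0,-0.0144,0.0049,0,0,0],[0.0,0,-0.0136,0.0068,0,0,0],[0.0,0,-0.0126,0.0085,0,0,0],[0.0,0,-0.0114,0.0101,0,0,0],[0,0,0,0,0,0,0]]'
```

```text
time_s: 6.72
ee_pos: [498.7, -139.9, 373.4]
ee_rot: [-179.9, -0.1, 169.0]
force: [0.6, -1.8, -1.8]
gripper_width: 13.4
```

```bash
python3 -m jog '[[0.0,0,-0.0099,0.0115,0,0,0],[0.0,0,-0.0083,0.0127,0,0,0],[0.0,0,-0.0066,0.0137,0,0,0],[0.0,0,-0.0047,0.0145,0,0,0],[0.0,0,-0.0027,0.015,0,0,0],[0,0,0,0,0,0,0]]'
```

```text
time_s: 7.48
ee_pos: [492.8, -170.3, 305.6]
ee_rot: [179.9, -0.1, 169.1]
force: [2.2, 3.6, -4.5]
gripper_width: 13.3
```

```bash
python3 -m jog '[[0.0,0,-0.0007,0.0152,0,0,0],[0.0,0,0.0013,0.0152,0,0,0],[0.0,0,0,0.002,0,0,0],[0,0,0,0,0,0,0],[0,0,0,0,0,0,0]]'; python3 - <<'E'
from h import *
for n in ["scene","side"]:
    f=vision.grab_frame(n); crop(f,proj(f,[500,-120,120])[0],70,4,f"pics/f_{n}.png")
E
```

```text
time_s: 8.1
ee_pos: [493.0, -169.6, 275.3]
ee_rot: [-180.0, 0.1, 169.1]
force: [-0.6, 3.9, 7.5]
gripper_width: 13.5
```

View pics/f_side.png

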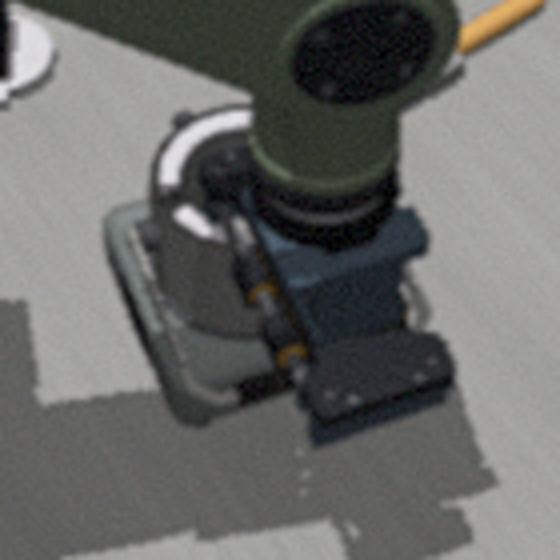

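```bash
python3 -m jog '[[0.04,0,0,0,0,0,0],[0.04,0,0,0,0,0,0],[0.04,0,0,0,0,0,0],[0.04,0,0,-0.03,0,0,0],[0.04,0,0,-0.05,0,0,0],[0.05,0.0,0,-0.055,0,0,0],[0.06,0.03,0,-0.04,0,0,0],[0.06,0.03,0.03,0,0,0,0],[0.06,0,0,0,0,0,0],[0.06,0,0,0,0,0,0]]'; python3 - <<'E'
from h import *
plan([400,0,460],169.1)
f=vision.grab_frame("wrist"); cv2.imwrite("pics/g_wrist.png",cv2.resize(f["color"],(800,600)))
c=np.array([514.7,-58.2]); x=np.array([np.cos(np.radians(-10.9)),np.sin(np.radians(-10.9))]); y=np.array([-x[1],x[0]])
P=cloud(f); L=P.copy(); L[...,0]=(P[...,:2]-c)@x; L[...,1]=(P[...,:2]-c)@y
m=(abs(L[...,0])<45)&(L[...,1]<-80)&(L[...,1]>-160)&(P[...,2]>70)&(P[...,2]<200); q=L[m]; print(len(q),q.mean(0),np.percentile(q,[2,98],axis=0))
for n in ["scene","side"]:
    f=vision.grab_frame(n); crop(f,proj(f,[500,-120,120])[0],70,4,f"pics/g_{n}.png")
    P=cloud(f); L=P.copy(); L[...,0]=(P[...,:2]-c)@x; L[...,1]=(P[...,:2]-c)@y
    m=(abs(L[...,0])<45)&(L[...,1]<-90)&(L[...,1]>-150)&(P[...,2]>70)&(P[...,2]<150); q=L[m]; print(n,len(q),q.mean(0),np.percentile(q,[2,98],axis=0))
E
```

```text
time_s: 9.45
ee_pos: [439.8, -129.2, 449.7]
ee_rot: [-180.0, 0.0, 169.1]
force: [1.0, 0.6, 0.7]
gripper_width: 59.9
t 9.45 from [ 439.8 -129.2  449.7] [-1.7997e+02  2.0000e-02  1.6909e+02] F [1.  0.6 0.7] w 59.9
tool delta m [ 0.0635  0.1193 -0.0104] rotvec [-0.0005  0.0004 -0.0002] rows>= 2.1685141859316834
858 [  -4.02330476 -113.88889886  108.57929849] [[ -43.60266258 -120.61986795  104.41887187]
 [  38.91510761 -107.66622385  110.97879182]]
scene 151 [ 7.52992974e-02 -1.14090997e+02  1.08809613e+02] [[ -43.97366964 -119.94119744  101.07976982]
 [  41.93137131 -107.00813558  114.78807693]]
side 246 [  -0.78112384 -116.13564979  107.93082014] [[ -43.43899523 -121.65741422  101.11235229]
 [  42.43795363 -107.81090252  112.4348435 ]]
```

View pics/g_wrist.png

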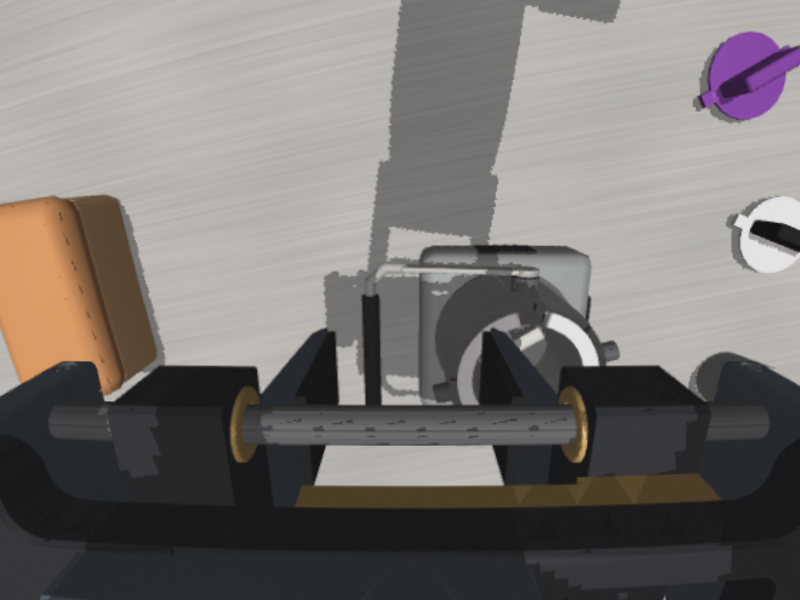

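View pics/g_side.png

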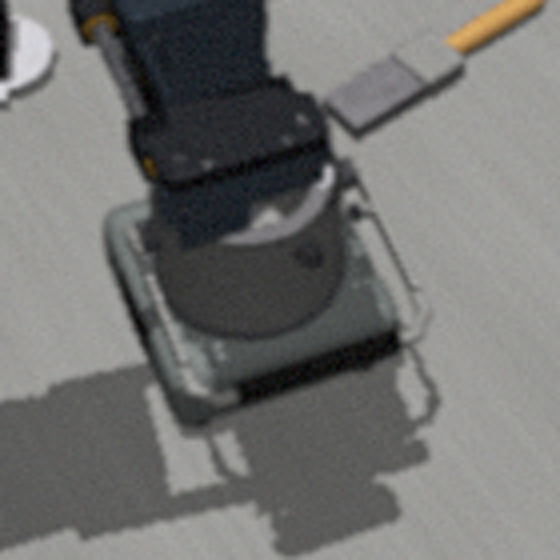

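```bash
python3 -c "
from h import *
plan([480,222,400],169.1)"
```

```text
t 9.6 from [ 440.2 -129.5  449.3] [-1.8000e+02 -4.0000e-02  1.6905e+02] F [-0.9  0.6  0.4] w 59.8
tool delta m [0.0277 0.3526 0.0493] rotvec [-0.0001 -0.0007 -0.0009] rows>= 5.714382824762515
```

```bash
python3 -m jog '[[0.0912,0.003,0.04,0.004,0,0,0],[0.0912,0.0045,0.056,0.008,0,0,0],[0.0912,0.0045,0.06,0.008,0,0,0],[0.0912,0.0045,0.06,0.008,0,0,0],[0.0912,0.0045,0.06,0.008,0,0,0],[0.0912,0.0045,0.05,0.008,0,0,0],[0.0912,0.002,0.0266,0.005,0,0,0],[0.0912,0,0,0,0,0,0],[0.0912,0,0,0,0,0,0]]'; python3 - <<'E'
from h import *
f=vision.grab_frame("wrist"); cv2.imwrite("pics/h_wrist.png",cv2.resize(f["color"],(800,600)))
P=cloud(f); g=f["color"].astype(int); 
near=np.linalg.norm(P[...,:2]-[480,222],axis=-1)<70
print([(np.round(d["location"]),round(d["p"],2)) for d in vision.find_in("wrist","lid")])
q=P[near&(P[...,2]>46)&(P[...,2]<60)]; print("bar",len(q),np.percentile(q[:,2],[5,50,95]),cv2.minAreaRect(q[:,:2].astype(np.float32)))
v=np.linalg.svd(q[:,:2]-q[:,:2].mean(0))[2][0]; print(q.mean(0),np.degrees(np.arctan2(v[1],v[0])))
q=P[near&(P[...,2]>9)&(P[...,2]<20)]; print("disc",len(q),np.median(q[:,2]),cv2.minAreaRect(q[:,:2].astype(np.float32)), cv2.minEnclosingCircle(q[:,:2].astype(np.float32)))
print("table",np.nanmedian(P[near][...,2][P[near][...,2]<8]))
E
```

```text
time_s: 10.72
ee_pos: [479.8, 221.8, 400.5]
ee_rot: [-179.9, -0.0, 169.0]
force: [-0.7, 0.5, -0.5]
gripper_width: 91.1
[(array([479., 232.,  17.]), 0.82), (array([337., 212.,  14.]), 0.8)]
bar 716 [48.67812206 51.58605211 52.94774895] ((482.4138488769531, 230.2402801513672), (62.06193542480469, 14.296544075012207), 61.39064407348633)
[481.54850954 230.09192412  51.3583784 ] 61.134097290385654
disc 2240 13.950164536531986 ((482.3175964355469, 230.16098022460938), (75.35128021240234, 75.25191497802734), 15.556282997131348) ((482.8812561035156, 229.81736755371094), 47.523536682128906)
table -0.02327728662470463
```

View pics/h_wrist.png

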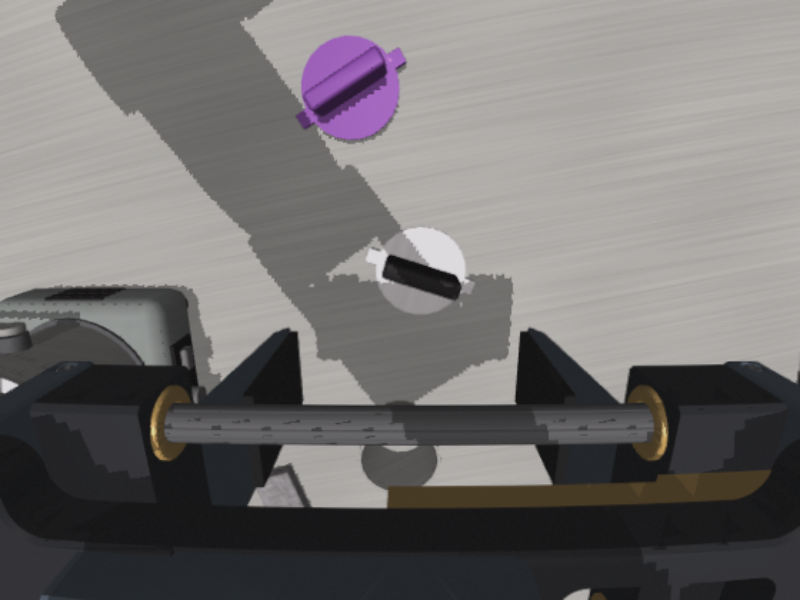

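```bash
python3 -m jog '[[0.0912,0,0,0,0,0,-0.12],[0.0912,0,0,0,0,0,-0.18],[0.0912,0,0,0,0,0,-0.18],[0.0912,0,0,0,0,0,-0.18],[0.0912,0,0,0,0,0,-0.18],[0.0912,0,0,0,0,0,-0.18],[0.0912,0,0,0,0,0,-0.16],[0.0912,0,0,0,0,0,-0.082],[0.0912,0,0,0,0,0,0],[0.0912,0,0,0,0,0,0]]'; python3 -c "
from h import *
plan([482.4,230.2,218.5],241.3)"
```

```text
time_s: 12.08
ee_pos: [479.5, 221.9, 401.1]
ee_rot: [-180.0, 0.0, -118.7]
force: [0.5, -0.2, 1.1]
gripper_width: 91.1
t 12.075 from [479.5 221.9 401.1] [-1.7998e+02  2.0000e-02 -1.1874e+02] F [ 0.5 -0.2  1.1] w 91.1
tool delta m [-0.0086  0.0015  0.1826] rotvec [-0.0003  0.0003 -0.0008] rows>= 2.9249450181481094
```

```bash
python3 -m jog '[[0.0912,-0.0086,0.0015,0.03,0,0,0],[0.0912,0,0,0.045,0,0,0],[0.0912,0,0,0.045,0,0,0],[0.0912,0,0,0.035,0,0,0],[0.06,0,0,0.018,0,0,0],[0.03,0,0,0.0095,0,0,0],[0.03,0,0,0,0,0,0],[0.025,0,0,0,0,0,0],[0.025,0,0,0,0,0,0],[0.025,0,0,0,0,0,0]]' 10; python3 -c "
from h import *
plan([482.4,230.2,218.5],241.3)"
```

```text
time_s: 13.32
ee_pos: [482.4, 230.8, 218.9]
ee_rot: [-180.0, 0.1, -118.6]
force: [-0.3, 0.3, -0.1]
gripper_width: 34.1
t 13.325 from [482.4 230.8 218.9] [-1.7996e+02  6.0000e-02 -1.1863e+02] F [-0.3  0.3 -0.1] w 34.1
tool delta m [ 0.0005 -0.0003  0.0004] rotvec [-0.0007  0.001   0.0013] rows>= 0.011978675323651804
```

```bash
python3 -m jog '[[0.0,0,0,0,0,0,0],[0.0,0,0,0,0,0,0],[0.0,0,0,0,0,0,0],[0,0,0,0,0,0,0],[0,0,0,0,0,0,0]]' 40;python3 -c "
from h import *
plan([482.4,230.2,218.5],241.3)"
```

```text
time_s: 13.95
ee_pos: [482.3, 230.8, 218.4]
ee_rot: [-180.0, 0.0, -118.6]
force: [0.3, -0.3, 1.2]
gripper_width: 13.8
t 13.95 from [482.3 230.8 218.4] [-1.8000e+02  1.0000e-02 -1.1863e+02] F [ 0.3 -0.3  1.2] w 13.8
tool delta m [ 0.0005 -0.0004 -0.0001] rotvec [-0.0001  0.0002  0.0013] rows>= 0.009554638262415628
```

```bash
python3 -m jog '[[0,0,0,-0.02,0,0,0],[0,0,0,-0.04,0,0,0],[0,0,0,-0.05,0,0,0.1],[0,0,0,-0.05,0,0,0.16],[0,0,0,-0.05,0,0,0.16],[0,0,0,-0.0316,0,0,0.16],[0,0,0,0,0,0,0.16],[0,0,0,0,0,0,0.16],[0,0,0,0,0,0,0.16],[0,0,0,0,0,0,0.12],[0,0,0,0,0,0,0.08],[0,0,0,0,0,0,0]]'; python3 -c "
from h import *
plan([605,-76,460],169.1)"
```

```text
time_s: 15.45
ee_pos: [482.1, 230.7, 459.5]
ee_rot: [-180.0, -0.0, 169.2]
force: [-0.4, 0.9, -1.7]
gripper_width: 14.0
t 15.45 from [482.1 230.7 459.5] [-1.7997e+02 -5.0000e-02  1.6924e+02] F [-0.4  0.9 -1.7] w 14.0
tool delta m [-0.178  -0.2784 -0.0005] rotvec [-0.0005 -0.0009  0.0024] rows>= 5.286526696331136
```

```bash
python3 -m jog '[[0,-0.016,-0.025,0,0,0,0.0024],[0,-0.026,-0.04,0,0,0,0],[0,-0.03,-0.047,0,0,0,0],[0,-0.032,-0.05,0,0,0,0],[0,-0.03,-0.047,0,0,0,0],[0,-0.026,-0.04,0,0,0,0],[0,-0.018,-0.0294,0,0,0,0],[0,0,0,0,0,0,0],[0,0,0,0,0,0,0],[0,0,0,0,0,0,0]]'; cat > meas.py <<'E'
from h import *
import sys
plan([514.7,-58.2,460],169.1)
f=vision.grab_frame("wrist"); cv2.imwrite(f"pics/{sys.argv[1]}.png",cv2.resize(f["color"],(800,600)))
P=cloud(f); Q=P[np.linalg.norm(P[...,:2]-[515,-59],axis=-1)<110]
q=Q[(Q[:,2]>58)&(Q[:,2]<72)]; print("base",len(q),cv2.minAreaRect(q[:,:2].astype(np.float32)))
q=Q[(Q[:,2]>142)&(Q[:,2]<150)]; print("rim z",np.median(q[:,2]))
from scipy.optimize import least_squares
rr=np.linalg.norm(q[:,:2]-[514.7,-58.2],axis=1); th=np.arctan2(*(q[:,:2]-[514.7,-58.2]).T[::-1])
# boundaries inner/outer per angle bin
E=[]
for k in range(-36,36):
    m=(th>=k*np.pi/36)&(th<(k+1)*np.pi/36)
    if m.sum()>20:
        i=np.argsort(rr[m]); a=q[m]; E.append((k*5,rr[m].min(),rr[m].max(),*a[i[0],:2],*a[i[-1],:2]))
E=np.array(E); 
for nm,c,r in (("in",3,40),("out",5,56)):
    o=np.abs(E[:,1 if nm=="in" else 2]-r)<3.5; p=E[o][:,c:c+2]
    s=least_squares(lambda z:np.linalg.norm(p-z[:2],axis=1)-z[2],[515,-58,r],loss="soft_l1"); print(nm,len(p),s.x.round(2))
print(E[:,:3].round(0).astype(int).tolist())
E
python3 meas.py i_wrist
```

```text
time_s: 16.7
ee_pos: [603.9, -75.3, 460.0]
ee_rot: [180.0, -0.0, 169.1]
force: [-0.7, 0.1, -0.8]
gripper_width: 13.8
t 16.7 from [603.9 -75.3 460. ] [ 1.7998e+02 -1.0000e-02  1.6914e+02] F [-0.7  0.1 -0.8] w 13.8
tool delta m [0.0908 0.     0.0001] rotvec [ 0.0004 -0.0002  0.0008] rows>= 1.4525455165606822
base 5282 ((515.2710571289062, -58.19660186767578), (146.41664123535156, 146.54580688476562), 79.08186340332031)
rim z 145.79176819426814
in 64 [515.22 -58.07  39.82]
out 68 [514.96 -58.04  56.01]
[[-180, 39, 56], [-175, 40, 56], [-170, 39, 56], [-165, 39, 56], [-160, 39, 55], [-155, 39, 56], [-150, 39, 56], [-145, 39, 56], [-140, 39, 55], [-135, 40, 56], [-130, 40, 56], [-125, 40, 56], [-120, 39, 56], [-115, 39, 56], [-110, 40, 56], [-105, 40, 56], [-100, 40, 56], [-95, 40, 55], [-90, 39, 67], [-85, 39, 67], [-80, 40, 55], [-75, 40, 55], [-70, 40, 56], [-65, 40, 56], [-60, 40, 56], [-55, 40, 56], [-50, 40, 56], [-45, 40, 56], [-40, 41, 56], [-35, 41, 57], [-30, 40, 57], [-25, 41, 57], [-20, 51, 56], [-15, 51, 56], [-10, 51, 56], [-5, 51, 57], [0, 41, 56], [5, 40, 56], [10, 40, 56], [15, 40, 56], [20, 40, 56], [25, 40, 56], [30, 40, 56], [35, 40, 56], [40, 40, 56], [45, 40, 56], [50, 40, 56], [55, 40, 56], [60, 40, 56], [65, 40, 56], [70, 40, 56], [75, 40, 56], [80, 40, 56], [85, 40, 56], [90, 40, 66], [95, 40, 66], [100, 40, 56], [105, 40, 56], [110, 40, 56], [115, 40, 56], [120, 39, 56], [125, 39, 56], [130, 39, 56], [135, 39, 56], [140, 40, 56], [145, 39, 56], [150, 40, 56], [155, 40, 56], [160, 50, 56], [165, 50, 56], [170, 50, 56], [175, 49, 56]]
```

View pics/i_wrist.png

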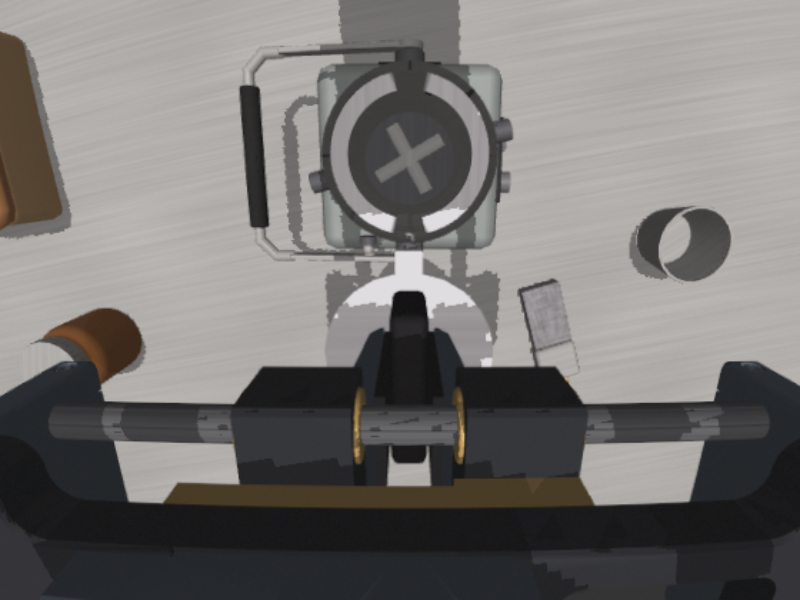

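```bash
python3 - <<'E'
from h import *
from scipy.optimize import least_squares
f=vision.grab_frame("wrist"); P=cloud(f); s=status.state(); R0=R.from_euler('xyz',s["ee_rot"],degrees=True); print(s["ee_pos"])
L=R0.inv().apply(P.reshape(-1,3)-s["ee_pos"]).reshape(P.shape); g=f["color"].min(2)
# region of lid in picture
v,u=np.mgrid[:420,:560]
m=(u>220)&(u<355)&(v>165)&(v<260)&(L[...,2]>195)&(L[...,2]<215)
q=L[m]; print(len(q),np.percentile(q[:,2],[5,50,95]),q.min(0),q.max(0))
ear=q[q[:,0]>39.5]; print("ear",len(ear),ear[:,0].max(),np.percentile(ear[:,1],[1,50,99]))
# disc rim: outermost x per y
pts=[]
for y in np.arange(-36,36,2):
    a=q[(q[:,1]>=y)&(q[:,1]<y+2)]
    if len(a)>3 and abs(y+1)>9: i=a[:,0].argmax(); pts.append(a[i,:2])
p=np.array(pts); z=least_squares(lambda z:np.hypot(p[:,0]-z[0],p[:,1]-z[1])-38,[0,0],loss="soft_l1").x; print("disc c",z.round(2))
b=L[(u>265)&(u<305)&(v>195)&(v<330)&(L[...,2]>164)&(L[...,2]<172)]; print("bar top",len(b),np.percentile(b[:,2],[5,50,95]) if len(b) else '',cv2.minAreaRect(b[:,:2].astype(np.float32)) if len(b) else '')
plan([515.1,-58.1,374],169.08)
E
```

```text
[603.89045657 -75.38093304 460.17335715]
4386 [203.44787642 204.55600726 205.64430066] [ -5.66753773 -37.68742968 195.00977664] [ 47.71781673  37.18697243 210.5402239 ]
ear 297 47.717816732316024 [-6.31327714 -0.84296378  5.20392892]
disc c [-0.23 -0.61]
bar top 2159 [165.70695742 166.92325365 169.44699821] ((0.7457599639892578, 0.32541561126708984), (19.885364532470703, 61.90076446533203), 85.89511108398438)
t 16.8 from [603.9 -75.4 460.2] [1.7999e+02 1.0000e-02 1.6914e+02] F [-0.   0.6 -1. ] w 14.0
tool delta m [0.0905 0.0002 0.0862] rotvec [0.0002 0.0002 0.001 ] rows>= 1.9989260033414151
```

```bash
python3 -m jog '[[0,0.02,0.0002,0,0,0,0.001],[0,0.03,0.0006,0,0,0,0],[0,0.028,0,0.02,0,0,0],[0,0.0127,0,0.03,0,0,0],[0,0,0,0.025,0,0,0],[0,0,0,0.0112,0,0,0],[0,0,0,0,0,0,0],[0,0,0,0,0,0,0]]'; python3 -c "
from h import *
plan([515.0,-57.5,342.4],169.08)"
```

```text
time_s: 17.8
ee_pos: [515.8, -58.2, 374.7]
ee_rot: [180.0, 0.1, 169.0]
force: [0.0, -0.0, -0.9]
gripper_width: 13.8
t 17.8 from [515.8 -58.2 374.7] [1.7999e+02 1.2000e-01 1.6900e+02] F [ 0.  -0.  -0.9] w 13.8
tool delta m [0.001  0.0006 0.0323] rotvec [ 0.0002  0.0021 -0.0014] rows>= 0.5178289415624918
```

```bash
python3 -m jog '[[0,0.0005,0.0005,0.004,0,0,-0.0008],[0,0,0,0.004,0,0,0],[0,0,0,0.004,0,0,0],[0,0,0,0.003,0,0,0],[0,0,0,0,0,0,0]]'; python3 -c "
from h import *
plan([515.0,-57.5,342.4],169.08)"
```

```text
time_s: 18.42
ee_pos: [514.8, -57.7, 358.4]
ee_rot: [180.0, -0.0, 169.0]
force: [0.4, 0.3, -0.7]
gripper_width: 13.6
t 18.425 from [514.8 -57.7 358.4] [ 1.8000e+02 -4.0000e-02  1.6903e+02] F [ 0.4  0.3 -0.7] w 13.6
tool delta m [-0.0001  0.0003  0.016 ] rotvec [ 0.     -0.0007 -0.0008] rows>= 0.2561079525993704
```

Plug has entered the mouth; continue the ears through the notches.

```bash
python3 -m jog '[[0,0,0.0002,0.003,0,0,-0.0008],[0,0,0,0.003,0,0,0],[0,0,0,0.002,0,0,0],[0,0,0,0,0,0,0]]'; python3 -m jog '[[0,0,0,0.003,0,0,0],[0,0,0,0.003,0,0,0],[0,0,0,0,0,0,0]]'; python3 -c "
from h import *
plan([515.0,-57.5,342.4],169.08)
f=vision.grab_frame('wrist'); cv2.imwrite('pics/j.png',cv2.resize(f['color'],(800,600)))"
```

```text
time_s: 18.92
ee_pos: [514.9, -57.5, 350.5]
ee_rot: [180.0, -0.0, 169.1]
force: [0.0, -0.5, -1.1]
gripper_width: 13.9
time_s: 19.3
ee_pos: [514.8, -57.5, 344.4]
ee_rot: [180.0, -0.0, 169.1]
force: [-1.0, -0.1, -1.4]
gripper_width: 13.5
t 19.3 from [514.8 -57.5 344.4] [ 1.8000e+02 -4.0000e-02  1.6908e+02] F [-1.  -0.1 -1.4] w 13.5
tool delta m [-0.0002  0.      0.002 ] rotvec [ 0.0001 -0.0007 -0.0001] rows>= 0.031842406211353674
```

View pics/j.png

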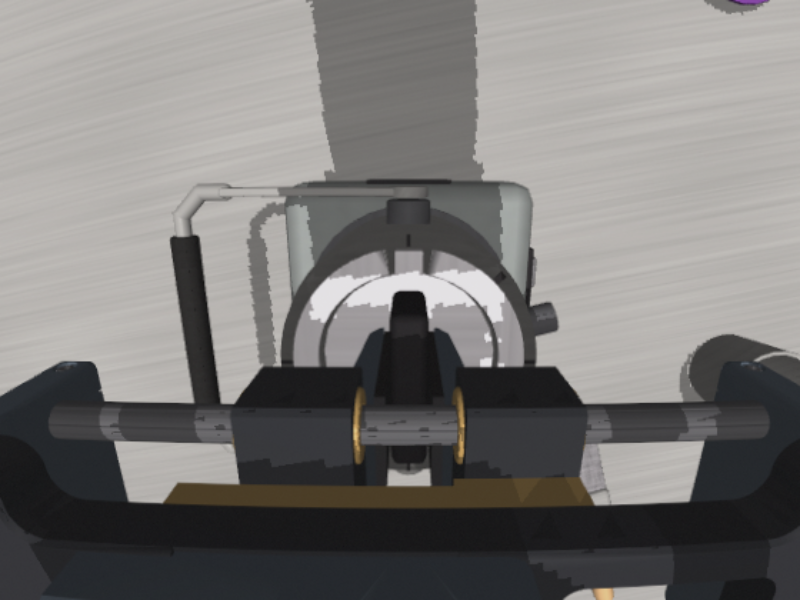

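```bash
python3 -m jog '[[0,0,0,0.0015,0,0,0],[0,0,0,0.001,0,0,0],[0,0,0,0,0,0,0],[0,0,0,0,0,0,0]]'; python3 -c "
from h import *
plan([515.0,-57.5,342.4],169.08)"
```

```text
time_s: 19.85
ee_pos: [514.9, -57.5, 342.4]
ee_rot: [180.0, 0.0, 169.1]
force: [-0.9, -0.2, 0.9]
gripper_width: 13.7
t 19.85 from [514.9 -57.5 342.4] [1.7999e+02 1.0000e-02 1.6908e+02] F [-0.9 -0.2  0.9] w 13.7
tool delta m [-0.0001  0.      0.    ] rotvec [ 0.0001  0.0002 -0.    ] rows>= 0.0014297485593445973
```

```bash
python3 -m jog '[[0,0,0,0.0002,0,0,0.06],[0,0,0,0,0,0,0.1],[0,0,0,0,0,0,0.1],[0,0,0,0,0,0,0.1],[0,0,0,0,0,0,0],[0,0,0,0,0,0,0]]'; python3 -c "
from h import *
plan([515.0,-57.5,342.4],124.08); print(status.state()['torque'])"
```

```text
time_s: 20.6
ee_pos: [515.1, -57.6, 342.4]
ee_rot: [180.0, 0.1, 148.5]
force: [-0.5, -0.2, 2.7]
gripper_width: 14.1
t 20.6 from [515.1 -57.6 342.4] [1.7998e+02 5.0000e-02 1.4854e+02] F [-0.5 -0.2  2.7] w 14.1
tool delta m [ 0.0001 -0.      0.    ] rotvec [0.0006 0.0008 0.4268] rows>= 2.2856045435958494
[-0.07437104  0.12893846  0.14248009]
```

```bash
python3 -m jog '[[0,0,0,0,0,0,0.1],[0,0,0,0,0,0,0.1],[0,0,0,0,0,0,0.1],[0,0,0,0,0,0,0.08],[0,0,0,0,0,0,0.045],[0,0,0,0,0,0,0],[0,0,0,0,0,0,0],[0,0,0,0,0,0,0]]'; python3 -c "
from h import *
plan([515.0,-57.5,342.4],124.08); print(status.state()['torque'])
f=vision.grab_frame('wrist'); cv2.imwrite('pics/k.png',cv2.resize(f['color'],(800,600)))
for n in ['scene','side']:
    f=vision.grab_frame(n); cv2.imwrite(f'pics/k_{n}.png',f['color'])
"
```

```text
time_s: 21.6
ee_pos: [515.1, -57.5, 342.4]
ee_rot: [179.9, 0.0, 124.1]
force: [0.1, -0.1, 4.7]
gripper_width: 13.9
t 21.6 from [515.1 -57.5 342.4] [1.7994e+02 4.0000e-02 1.2414e+02] F [ 0.1 -0.1  4.7] w 13.9
tool delta m [ 0.0001 -0.0001  0.    ] rotvec [0.001  0.0006 0.001 ] rows>= 0.008453212480513233
[ 0.0826859  -0.00469     0.13583407]
```

View pics/k.png

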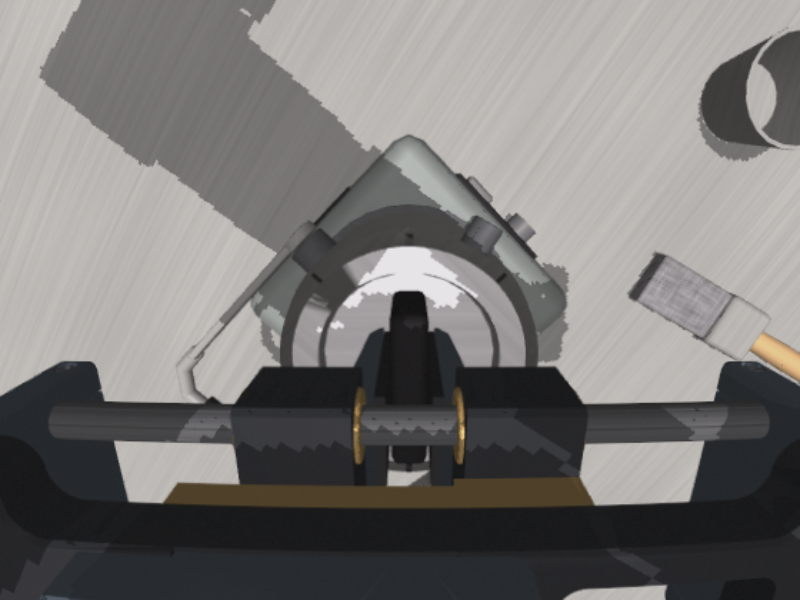

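View pics/k_scene.png

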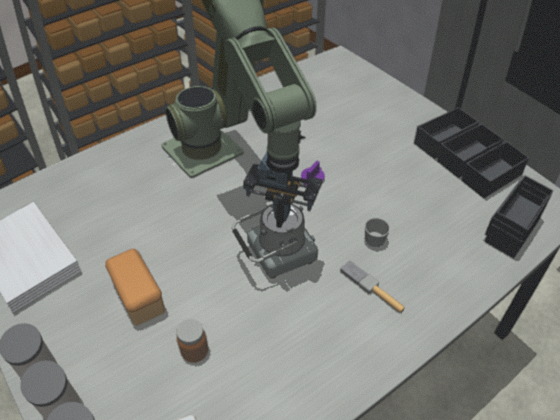

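```bash
python3 - <<'E'
from h import *
from workcell import ticket
c=np.array([515.1,-58.1]); x=np.array([np.cos(np.radians(-10.9)),np.sin(np.radians(-10.9))]); y=np.array([-x[1],x[0]])
for n in ["scene","side"]:
    f=vision.grab_frame(n); P=cloud(f); a=(P[...,:2]-c)@x; b=(P[...,:2]-c)@y
    m=(abs(a)<45)&(b<-95)&(b>-135)&(P[...,2]>80)&(P[...,2]<150); print(n,m.sum(),b[m].mean(),np.percentile(P[m][:,2],[50,95]))
    for l in ["cup","jar","loaf","brush"]: print(l,[(np.round(d["location"]),round(d["p"],2)) for d in vision.find_in(n,l)[:1]])
s=status.state(); print(s["ee_rot"],s["force"],s["time_s"])
ticket.job_done()
E
```

```text
scene 150 -114.3017232199193 [109.03198498 113.46371278]
cup [(array([633., 192.,  33.]), 0.76)]
jar [(array([ 648., -413.,   81.]), 0.92)]
loaf [(array([ 444., -450.,   92.]), 0.8)]
brush []
side 244 -116.36644530032287 [108.53630828 111.75554062]
cup [(array([ 408., -450.,   89.]), 0.19)]
jar [(array([ 617., -422.,   83.]), 0.88)]
loaf [(array([ 409., -446.,   89.]), 0.72)]
brush [(array([724.,  54.,  15.]), 0.71)]
[1.79943924e+02 3.81245757e-02 1.24127597e+02] [0.75826988 0.60219183 5.36266646] 22.25
the job is handed in; nothing more can be done
```

The mill is ready and I handed the job in at 22.3 s with the lid held at the pulse mark. The call gave no verdict.

- **Handle:** I swung it to the mill's -y side, the side away from the switch panel. After release, the cameras put the grip centre at about 104 mm high and 114 mm out. That is about 1.69 rad, inside the home range. A last look before hand-in showed it unmoved.
- **Lid:** I gripped the real lid (not the purple one) by its bar and lowered it into the mouth with both ears through the notches. The tool height and the rise in contact force agree with the lid being fully home.
- **Turn:** I turned it 45° clockwise; the tool yaw went from 169.1° to 124.1°. The wrist picture shows the bar pointing at the pulse mark. The gripper still holds it at 40 N against a return torque of about 0.14 N m, well short of the lock catch.
- **Bystanders:** The cup, jar, loaf and brush were found again within a few mm of their first positions. On the last look, one camera missed the brush and the other missed the cup, with a weak false hit at the loaf. The first scene view had missed the loaf, so its position was compared only in the side view.

The wrist force in my readings stayed below about 10 N. I did not read the ring angle directly; I inferred it from the tool's turn and the picture.

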